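# Swing the hold-down over a bowl on the trimming wheel and lock it

## Robot

A 6-joint arm with a two-finger parallel gripper is mounted at the origin on the work surface. World frame = base frame: x ahead of the robot, y to its left, z up, the work surface at z = 0. Lengths are in m, angles in rad, forces in N, time in s.
With the tool pointing down it reaches from about 0.325 to 0.85 m from the base axis. Payload 4.4 kg.
Tool frame: the origin (TCP) lies between the finger pads; the fingertips stand 25 mm ahead of it and the grasp point (between the pads) lies 6 mm ahead of it (arm.tip_extent is the z of the fingertips in the tool frame, in m); z points along the fingers, y is the line along which they close (so a half turn about z gives the same grasp; the last joint's range is limited). The gripper opens to 94 mm and grips with 3 to 60 N. Pads are 16 mm wide; open, the fingers measure 119 mm over their backs; the gripper's body (75 mm by 177 mm) begins 78 mm behind the grasp point.
Start: joints at [0.977, 0.207, 1.542, -0, 1.393, -0.15], TCP at [0.247, 0.519, 0.23] pointing down, gripper open.
Joint ranges: [-2.73, 2.73], [-0.86, 2.22], [0.23, 2.46], [-1.11, 4.25], [0.08, 2.63], [-2.82, 2.82]. Speed limits (rad/s): [2.79, 2.79, 3.14, 3.14, 3.14, 3.14].

## Interface

Orientations are given as [roll, pitch, yaw] about the fixed x, y, z axes, in that order (R = Rz(yaw) Ry(pitch) Rx(roll)).
In Python, from workcell import sensors, imaging, arm gives the robot as it stands.
- The arm moves only by the tool send_rows, never from a script. Its argument "targets" is a list of rows, each a list of 3 entries, a list of its own where there are three numbers: the opening, from 0 (shut) to 1 (fully open), then the shift along the world's x, y, z in m, then the turn, a rotation vector about the world's x, y, z in degrees. A call has exactly 5 rows; each row shifts and turns the commanded pose from where the row before left it; what a row does not reach is not made up. A row lasts 1/8 s, in which the tool goes at most 62.5 mm and 10.7 degrees, less where a joint would pass 70% of its speed; a pose out of reach is approached as far as the arm can. A call with a gripper value outside its range is refused whole. The fingers move at their own pace and stop on an object; "grip_force" is the grip in N (left out, the last holds). Time passes only in rows, so rows that do not move let the fingers close, or fill a call up. It gives the time, the measured TCP pose, the force, the opening and the grip force at its end, in the units of the state.
- sensors.observe(): the state, without advancing time (a new reading comes with each control period).
- imaging.capture(name): name is "scene" or "top"; returns a dict with "image" (400x640x3 uint8, red, green, blue), "fx", "fy", "cx", "cy" (pixels), "rvec" (rotation vector, rad) and "tvec" (3), from world to camera coordinates, as OpenCV has them. Camera axes: x right, y down, z forward; pixel columns grow to the right and rows downward; lengths in m; the calibration is good to about 2 mm. A picture is of the moment at which its call begins. There is no depth.
- arm.hand_in(): hands the job in; it is judged then, once.
Trained networks look in a picture, given as the dict that the camera call returned (one of the last four; its "shot" number tells which), for a name from the list of things; names that differ only in an ending like _2 or _b are one class to them, and where a whole thing is asked for, a point or a joint stands for the part that bears it (a point fixed in the world has none). Each returns a list of dicts, best first, with "confidence" (0 to 1); they miss things now and then, are a little off and sometimes report something else, mostly with a low value. They report only what shows in the picture. A call takes as long as a camera call.
- imaging.masks_of(picture, target): "pixels" (400x640 bool, what is visible of it) and "box" ([left, top, right, bottom] in pixels, round what is visible of it).
The state is a dict: "time_s": time; "qpos": joint angles; "dq": joint speeds; "joint_efforts": joint torques, N m; "tool_pos": TCP position; "tool_rot": TCP orientation; "ft_force": force on the tool from outside, world axes, zero at the start; "moment": the same for the moment, N m; "opening": opening from 0.0 (shut) to 1.0 (fully open); "finger_force": force on a finger pad.
Only numpy, scipy, OpenCV 4.12 (cv2) and the standard library are available. Lean on these libraries where they do the work, as an engineer would, in place of code of your own. Each camera call takes 0.05 s, during which the arm holds its last target. There are 200 camera calls.

## Task

Get this bowl held down ready for trimming: pull up the red T-handle plunger and twist it a quarter turn so that it stays out, swing the arm round to its last station over the bowl, and twist the handle back so that the plunger drops home and locks the arm there. Then turn the ratchet thimble clockwise until the pad presses on the bowl and the thimble has clearly slipped on its ratchet (a good quarter turn), without shoving or squashing the soft bowl or disturbing the things around the stand, and let go of everything.

Things in the scene. Friction and masses are not known exactly. Their poses are not given: they have to be found in the camera images.
- swing_arm (a joint): angle of the white swing arm about its upright column (rad, anticlockwise from above positive). Stations with a notch for the pin in the steel index plate: 0 (parked, locked at the start), 0.654 (spare), 1.309 (last: pad over the bowl). Stops at -0.05 and 1.359. Swings with light friction (1 N at the grip), stays where left. The pin drops in within 0.04 rad of a station, then 0.015 rad of play
- plunger_pull (a joint): how far the plunger is pulled up out of the index plate (m): 0 fully home, 0.015 upper stop. A spring pulls it down, 6 N at home, 12 N fully out. It can be twisted only when pulled up at least 0.0125; twisted across the arm it rests at 0.010 in a shallow notch, pin clear of the plate. Riding on the plate between stations it stands at 0.0085
- plunger_twist (a joint): turn of the T-handle relative to the arm (rad, anticlockwise from above positive): 0 bar along the arm, where it can drop home; +1.57 or -1.57 (either will do) bar across the arm, where it stays out; stops at +-1.7. To turn it back, lift it 2 to 4 mm out of the shallow notch; it drops home when let go
- spindle (a joint): how far the hold-down spindle with its rubber pad (44 mm across) has come down (m): 0 at the start, meets the bowl's foot at about 0.006; range 0 to 0.014. It moves 20 mm for a full turn of the thimble and stays where left
- ratchet (a joint): how far the thimble has slipped on its ratchet, clockwise positive (rad): 0 at the start; it stays still while the spindle moves freely and grows only when the pad presses on something (it slips at 0.07 N m, the pad then pressing with about 11 N, and does no harm)
- t_handle (a point): middle of the plunger's red T-handle bar: 46 mm long (this point's x axis), 12 mm wide, 14 mm high, on an upright stem 55 mm out from the arm's pivot; z up. Free on both long sides; the brass sleeve below it (22 mm across) ends 19 mm under the bar's underside. Rises with the plunger, swings with the arm
- bar_grip (a point): middle of the arm's bar (26 mm wide, 22 mm high) 115 mm out from the pivot, a clear place to grip or push it; x axis points outward along the arm, z up
- pivot (a point): on the axis of the column about which the arm swings (upright), at the mid-height of the arm's bar; x axis points along the arm
- thimble (a point): middle of the knurled aluminium ratchet thimble on the arm's end: upright cylinder 34 mm across, 28 mm high, 180 mm out from the pivot, 12 mm above the arm's end boss; a 12 mm threaded spindle stands 14 mm out of its top. Turned clockwise (from above) it brings the pad down; it does not itself rise or sink and has no end stop
- bowl_foot (a point): centre of the upturned flat foot (72 mm across) of the grey leather-hard clay bowl, 75 mm high and 148 mm across at its rim, standing foot up and loose on the middle of the blue wheel head (which turns); z up
- red_bowl_mid (a point): centre of a red plastic water bowl, 116 mm across, 50 mm high (bystander)
- clay_cup_mid (a point): centre of an unfired clay cup, 72 mm across, 75 mm high (bystander)
- pot_lid_mid (a point): centre of a white pot lid with a knob, 90 mm across, 37 mm high (bystander)
- loop_tool_mid (a point): a loop trimming tool lying on the table, 160 mm long (its x axis), handle 13 mm thick (bystander)

How it is judged:
On the way, in this order (a step that is already met when the one before it is completed fails the run):
1. the plunger is pulled out and twisted across so that it stays out (value of joint plunger_pull above 0.009 m and (value of joint plunger_twist above 1.3 rad or value of joint plunger_twist below -1.3 rad)), for 0.2 s.
2. the arm is swung to the working station with the plunger still held out (value of joint swing_arm above 1.25 rad and value of joint plunger_pull above 0.009 m), for 0.2 s.
3. the handle is twisted back and the plunger has dropped home, locking the arm at the working station (value of joint plunger_pull below 0.002 m and value of joint swing_arm above 1.27 rad), for 0.2 s.
4. the thimble has been turned until it slips with the pad pressing on the bowl (value of joint ratchet above 0.4 rad and contact force between spindle and bowl above 4 N), for 0.1 s.
At the end, for the whole second after the job is handed in: Arm locked in its last notch (swing_arm above 1.27 rad) with the plunger home (within 2 mm) and its handle along the arm (within 0.35 rad); the pad presses on the bowl's foot with more than 4 N and the thimble has slipped by more than 0.4 rad; bowl at rest (all of step 3 and all of step 4 and value of joint plunger_twist between -0.35 and 0.35 rad and linear speed of bowl below 0.01 m/s); the robot touches nothing.
It fails at once if the bowl is shoved by more than 6 mm (distance of bowl_foot from where it was at the start of the episode above 0.006 m).
It fails at once if the soft bowl is squashed: the pad presses with more than 30 N (contact force between spindle and bowl above 30 N).
It fails at once if a bystander is moved by more than 20 mm (distance of any of red_bowl_mid, clay_cup_mid, pot_lid_mid, loop_tool_mid from where it was at the start of the episode above 0.02 m).
It also fails if it takes over 72 s, if anything falls off the work surface, if the arm or the gripper's body presses on something with over 40 N, if the wrist force passes 120 N, or if a joint passes its speed limit or range.

## Working session

There is one attempt and no reset: what is moved stays moved. The work goes in short steps, Python scripts to look and compute and a tool call to move; the robot and the scene stay as the last step left them, time stands still between calls to the robot, and variables do not carry over. Pictures are saved under pics/ and viewed, at most 10 in all, crops included, and the job is handed in when it is done.

Besides the shell and the picture viewer there is one more tool, called after ">>>" as name([rows], argument=value, ...), one row to a line, values as JSON. send_rows: Moves the arm, as the interface text tells. Its arguments: {"type":"object","properties":{"targets":{"type":"array"},"grip_force":{"type":"number"}},"required":["targets"]}

```bash
mkdir -p pics; ls; cat > h.py <<'E'
import numpy as np, cv2
from workcell import sensors, imaging, arm
def P(c):
    R=cv2.Rodrigues(np.array(c["rvec"],float))[0]; return R,np.array(c["tvec"],float).ravel()
def at_z(c,u,v,z):
    R,t=P(c); d=R.T@np.array([(u-c["cx"])/c["fx"],(v-c["cy"])/c["fy"],1]); o=-R.T@t
    return o+d*(z-o[2])/d[2]
def proj(c,p):
    R,t=P(c); q=R@np.array(p,float)+t; return c["fx"]*q[0]/q[2]+c["cx"],c["fy"]*q[1]/q[2]+c["cy"]
def tri(obs):
    A=np.zeros((3,3));b=np.zeros(3)
    for c,u,v in obs:
        R,t=P(c); d=R.T@np.array([(u-c["cx"])/c["fx"],(v-c["cy"])/c["fy"],1]); d/=np.linalg.norm(d); o=-R.T@t
        M=np.eye(3)-np.outer(d,d);A+=M;b+=M@o
    return np.linalg.solve(A,b)
def save(c,name,box=None,s=1):
    im=c["image"][...,::-1]
    if box: im=im[box[1]:box[3],box[0]:box[2]]
    cv2.imwrite("pics/"+name,cv2.resize(im,None,fx=s,fy=s,interpolation=cv2.INTER_CUBIC))
E
python3 - <<'E'
from h import *
cs={n:imaging.capture(n) for n in("scene","top")}
for n,c in cs.items():
    save(c,n+"0.png",None,1.25)
    R,t=P(c); print(n,c["fx"],"cam at",(-R.T@t).round(3))
for k in["t_handle","bar_grip","thimble","bowl_foot","pivot","red_bowl_mid","clay_cup_mid","pot_lid_mid","loop_tool_mid","spindle"]:
    o=[]
    for n,c in cs.items():
        m=imaging.masks_of(c,k)
        if m:
            ys,xs=np.nonzero(m[0]["pixels"]); print(k,n,round(m[0]["confidence"],2),m[0]["box"],xs.mean().round(1),ys.mean().round(1))
            o.append((c,xs.mean(),ys.mean()))
    if len(o)==2: print("   tri",tri(o).round(3))
print(sensors.observe())
E
```

```text
pics
scene 461.0147458553011 cam at [1.151 0.582 0.786]
top 409.53603428957837 cam at [0.39  0.041 1.131]
t_handle scene 0.71 [326.1, 193.6, 340.9, 213.8] 334.1 204.3
t_handle top 0.48 [265.7, 141.8, 274.3, 159.3] 268.1 153.3
   tri [0.591 0.15  0.222]
bar_grip scene 0.86 [308.8, 164.2, 373.1, 250.9] 340.8 211.3
bar_grip top 0.71 [255.3, 123.2, 286.8, 217.3] 271.8 169.2
   tri [0.562 0.145 0.183]
thimble scene 0.54 [356.3, 169.8, 375.7, 186.7] 363.3 178.0
thimble top 0.67 [268.2, 198.8, 280.9, 212.5] 274.3 207.8
   tri [0.469 0.133 0.212]
bowl_foot scene 0.78 [235.3, 200.0, 295.0, 260.3] 263.2 230.8
bowl_foot top 0.78 [312.2, 126.8, 366.7, 182.9] 339.8 154.3
   tri [ 0.627 -0.022  0.077]
pivot scene 0.55 [309.9, 165.0, 371.1, 253.7] 340.3 212.6
pivot top 0.88 [255.8, 122.8, 287.4, 221.2] 271.7 169.2
   tri [0.563 0.145 0.18 ]
red_bowl_mid scene 0.71 [303.3, 187.8, 350.3, 221.6] 319.6 203.0
red_bowl_mid top 0.9 [310.8, 207.3, 357.6, 251.3] 332.7 229.3
   tri [ 0.433 -0.011  0.047]
clay_cup_mid scene 0.86 [233.0, 168.7, 258.3, 207.5] 246.0 187.5
clay_cup_mid top 0.69 [398.2, 183.4, 429
[... 338 characters left out ...]

   tri [0.477 0.211 0.013]
{'time_s': 1.1, 'qpos': array([ 9.76529252e-01,  2.06563893e-01,  1.54148161e+00, -4.60693411e-05,
        1.39351206e+00, -1.50477936e-01]), 'dq': array([-0.00128913,  0.00070373,  0.0004679 ,  0.00040976,  0.0007385 ,
       -0.00048413]), 'joint_efforts': array([-1.88997524e-04, -3.70887744e+01, -2.81765842e+01,  6.97723380e-02,
        2.74356559e-02, -2.96484416e-05]), 'tool_pos': array([0.2469005 , 0.51930066, 0.23047594]), 'tool_rot': array([3.14156475e+00, 5.00967972e-05, 2.69781164e+00]), 'ft_force': array([-0.2211331 ,  0.3379319 , -0.07800629]), 'moment': array([-0.0040634 , -0.0081305 ,  0.00376595]), 'finger_force': 0.0, 'opening': 0.9999640578034541}
```

View pics/scene0.png

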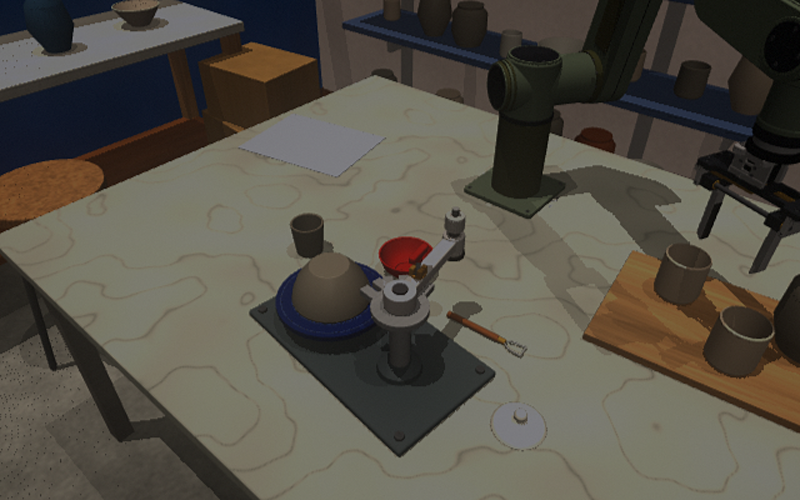

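View pics/top0.png

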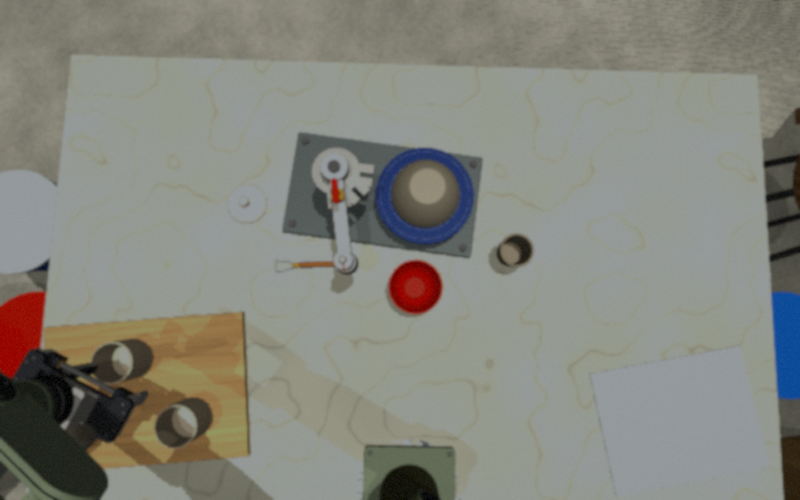

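The stand sits in the upper middle. In the 1.25x top view, the pivot is near (334,165), the red T-handle near (337,188) and the thimble near (344,260). The bowl is to the right at (427,187), and the arm points toward the robot. I'll zoom in to get exact pixels.

```bash
python3 - <<'E'
from h import *
a=imaging.capture("scene");b=imaging.capture("top")
A=cv2.resize(a["image"][155:265,295:395,::-1],None,fx=5,fy=5,interpolation=cv2.INTER_CUBIC)
B=cv2.resize(b["image"][110:230,240:300,::-1],None,fx=5,fy=5,interpolation=cv2.INTER_CUBIC)
o=np.zeros((600,800,3),np.uint8);o[:550,:500]=A;o[:,500:]=B
o=np.clip(o.astype(float)*1.8,0,255).astype(np.uint8)
cv2.imwrite("pics/z.png",o)
E
```

```text
(no output)
```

View pics/z.png

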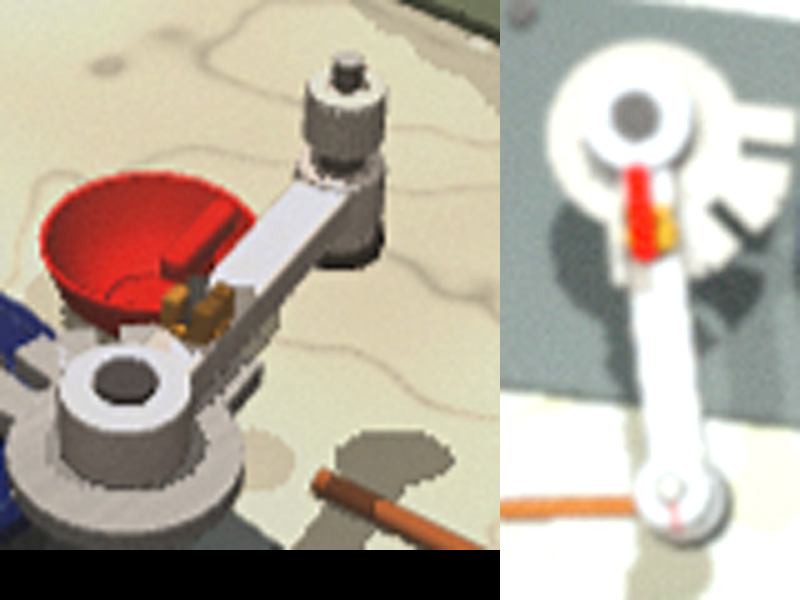

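The crop shows the red bar centred at about scene (335,203) and top (268,153). The spindle top is at scene (365,167) and top (274,207), and the hub hole at scene (320,231) and top (267,133). Next I triangulate these.

```bash
python3 - <<'E'
from h import *
a=imaging.capture("scene");b=imaging.capture("top")
q={"T":((335.2,203),(268,152.8)),"spin":((364.8,167),(274.2,207.4)),"hub":((320.4,231),(267.4,133.4))}
r={}
for k,(s,t) in q.items():
    p=r[k]=tri([(a,*s),(b,*t)]); print(k,p.round(4),np.subtract(proj(a,p),s).round(1),np.subtract(proj(b,p),t).round(1))
d=r["spin"]-r["hub"]; print(np.hypot(*d[:2]),np.degrees(np.arctan2(d[1],d[0])))
m=imaging.masks_of(b,"bowl_foot")[0]
for c,n in((a,"scene"),(b,"top")):
    g=imaging.masks_of(c,"bowl_foot")[0]; print(g["box"])
E
```

```text
T [0.5906 0.1511 0.2259] [-0.7 -0. ] [-0.5  0.3]
spin [0.4666 0.1318 0.2385] [-0.8 -0. ] [-0.6  0.4]
hub [0.6441 0.1583 0.1932] [-0.7 -0.1] [-0.5  0.3]
0.1795022937570502 -171.51427697155955Traceback (most recent call last):
  File "<stdin>", line 8, in <module>
IndexError: list index out of range
```

>>> send_rows([
  [0.4,[0.034,-0.037,0.04],[0,0,3.4]],
  [0.4,[0.034,-0.037,0.03],[0,0,3.4]],
  [0.4,[0.034,-0.037,0],[0,0,3.4]],
  [0.4,[0.034,-0.037,0],[0,0,3.4]],
  [0.4,[0.034,-0.037,0],[0,0,3.4]],
], grip_force=20)

```text
time_s: 1.98
tool_pos: [0.417, 0.334, 0.2997]
tool_rot: [3.141, 0.001, 2.997]
ft_force: [0.4, 0.1, -0.0]
opening: 0.503
finger_force: 0.0
```

>>> send_rows([
  [0.4,[0.034,-0.037,0],[0,0,3.4]],
  [0.4,[0.034,-0.037,0],[0,0,3.4]],
  [0.4,[0.034,-0.037,0],[0,0,3.4]],
  [0.4,[0.034,-0.037,0],[0,0,3.4]],
  [0.4,[0.036,-0.035,0],[0,0,3.4]],
])

```text
time_s: 2.6
tool_pos: [0.589, 0.1509, 0.2995]
tool_rot: [3.141, 0.0, -2.99]
ft_force: [0.1, 0.3, 0.3]
opening: 0.4
finger_force: 0.0
```

>>> send_rows([
  [0.4,[0,0,-0.02],[0,0,0]],
  [0.4,[0,0,-0.02],[0,0,0]],
  [0.4,[0,0,0],[0,0,0]],
  [0.4,[0,0,0],[0,0,0]],
  [0.4,[0,0,0],[0,0,0]],
])

```text
time_s: 3.22
tool_pos: [0.5886, 0.1526, 0.2608]
tool_rot: [-3.141, 0.002, -2.992]
ft_force: [0.3, -0.2, -0.2]
opening: 0.399
finger_force: 0.0
```

```bash
python3 - <<'E'
from h import *
s=sensors.observe();print(s["time_s"],s["tool_pos"],np.degrees(s["tool_rot"]),s["qpos"])
a=imaging.capture("scene");b=imaging.capture("top")
A=cv2.resize(a["image"][110:265,285:395,::-1],None,fx=3.8,fy=3.8,interpolation=cv2.INTER_CUBIC)
B=cv2.resize(b["image"][100:230,230:310,::-1],None,fx=4.5,fy=4.5,interpolation=cv2.INTER_CUBIC)
o=np.zeros((600,800,3),np.uint8);o[:A.shape[0],:A.shape[1]]=A;o[:B.shape[0],430:790]=B
o=np.clip(o.astype(float)*1.8,0,255).astype(np.uint8)
cv2.imwrite("pics/z2.png",o)
E
```

```text
3.225 [0.58860675 0.15258496 0.26084264] [-1.79994160e+02  1.40833266e-01 -1.71405020e+02] [ 1.11410157e-01  2.53304335e-01  1.42159002e+00 -7.03333842e-06
  1.46423819e+00 -1.60939600e+00]
```

View pics/z2.png

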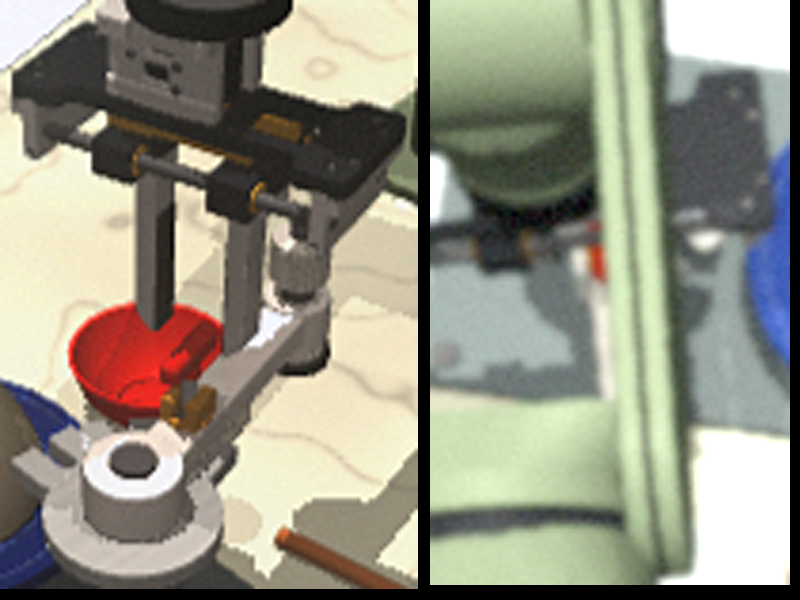

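The fingers straddle the bar: the tips are at crop (150,320) and (240,345), with the bar at about (193,350). I'll lower and grip.

>>> send_rows([
  [0.4,[0.001,-0.0015,-0.015],[0,0,0]],
  [0.4,[0,0,-0.014],[0,0,0]],
  [0.4,[0,0,0],[0,0,0]],
  [0.05,[0,0,0],[0,0,0]],
  [0.05,[0,0,0],[0,0,0]],
], grip_force=30)

```text
time_s: 3.95
tool_pos: [0.5893, 0.1508, 0.2309]
tool_rot: [-3.142, 0.001, -2.992]
ft_force: [0.9, 0.5, -0.8]
opening: 0.225
finger_force: 0.0
```

>>> send_rows([
  [0.05,[0,0,0],[0,0,0]],
  [0.05,[0,0,0],[0,0,0]],
  [0.05,[0,0,0],[0,0,0]],
  [0.05,[0,0,0],[0,0,0]],
  [0.05,[0,0,0],[0,0,0]],
])

```text
time_s: 4.58
tool_pos: [0.5893, 0.151, 0.2309]
tool_rot: [3.141, 0.001, -2.992]
ft_force: [-0.1, 0.6, 2.9]
opening: 0.128
finger_force: 30.0
```

>>> send_rows([
  [0.05,[0,0,0.005],[0,0,0]],
  [0.05,[0,0,0.005],[0,0,0]],
  [0.05,[0,0,0.0045],[0,0,0]],
  [0.05,[0,0,0],[0,0,0]],
  [0.05,[0,0,0],[0,0,0]],
])

```text
time_s: 5.2
tool_pos: [0.5889, 0.1508, 0.2423]
tool_rot: [3.141, -0.001, -2.992]
ft_force: [5.8, 2.3, -10.8]
opening: 0.125
finger_force: 30.0
```

>>> send_rows([
  [0.05,[0,0,0.0015],[0,0,0]],
  [0.05,[0,0,0.001],[0,0,0]],
  [0.05,[0,0,0],[0,0,0]],
  [0.05,[0,0,0],[0,0,0]],
  [0.05,[0,0,0],[0,0,0]],
])

```text
time_s: 5.82
tool_pos: [0.5889, 0.1508, 0.2445]
tool_rot: [3.141, -0.002, -2.992]
ft_force: [7.2, 2.3, -12.1]
opening: 0.127
finger_force: 30.0
```

>>> send_rows([
  [0.05,[0,0,0],[0,0,-10]],
  [0.05,[0,0,0],[0,0,-10]],
  [0.05,[0,0,0],[0,0,-10]],
  [0.05,[0,0,0],[0,0,-10]],
  [0.05,[0,0,0],[0,0,-10]],
])

```text
time_s: 6.45
tool_pos: [0.5898, 0.1517, 0.2449]
tool_rot: [3.14, -0.001, 2.413]
ft_force: [8.3, 3.0, -12.8]
opening: 0.124
finger_force: 30.0
```

>>> send_rows([
  [0.05,[0,0,0],[0,0,-10]],
  [0.05,[0,0,0],[0,0,-10]],
  [0.05,[0,0,0],[0,0,-10]],
  [0.05,[0,0,0],[0,0,-10]],
  [0.05,[0,0,0],[0,0,0]],
])

```text
time_s: 7.08
tool_pos: [0.5916, 0.1519, 0.2458]
tool_rot: [3.135, -0.002, 1.72]
ft_force: [11.5, 4.4, -12.6]
opening: 0.124
finger_force: 30.0
```

>>> send_rows([
  [0.05,[0,0,-0.002],[0,0,0]],
  [0.05,[0,0,-0.002],[0,0,0]],
  [0.05,[0,0,-0.001],[0,0,0]],
  [0.05,[0,0,0],[0,0,0]],
  [0.05,[0,0,0],[0,0,0]],
])

```text
time_s: 7.7
tool_pos: [0.5917, 0.1519, 0.2413]
tool_rot: [3.135, -0.002, 1.721]
ft_force: [10.9, 4.0, -10.5]
opening: 0.124
finger_force: 30.0
```

>>> send_rows([
  [0.45,[0,0,0],[0,0,0]],
  [0.45,[0,0,0],[0,0,0]],
  [0.45,[0,0,0],[0,0,0]],
  [0.45,[0,0,0.03],[0,0,0]],
  [0.45,[0,0,0.03],[0,0,-5]],
])

```text
time_s: 8.32
tool_pos: [0.5883, 0.1505, 0.3029]
tool_rot: [-3.14, 0.0, 1.631]
ft_force: [0.1, 0.7, -0.3]
opening: 0.444
finger_force: 0.0
```

>>> send_rows([
  [0.6,[-0.012,-0.002,0],[0,0,-10]],
  [0.6,[-0.012,-0.002,0],[0,0,-10]],
  [0.6,[-0.012,-0.002,0],[0,0,-10]],
  [0.6,[-0.012,-0.002,0],[0,0,-10]],
  [0.6,[-0.012,-0.002,0],[0,0,-10]],
])

```text
time_s: 8.95
tool_pos: [0.5283, 0.1405, 0.3028]
tool_rot: [3.141, 0.0, 0.755]
ft_force: [1.4, 0.0, -0.2]
opening: 0.599
finger_force: 0.0
```

>>> send_rows([
  [0.6,[0,0,0],[0,0,-10]],
  [0.6,[0,0,0],[0,0,-10]],
  [0.6,[0,0,0],[0,0,-10]],
  [0.6,[0,0,0],[0,0,-5]],
  [0.6,[0,0,0],[0,0,0]],
])

```text
time_s: 9.57
tool_pos: [0.5287, 0.1406, 0.3027]
tool_rot: [3.141, 0.0, 0.151]
ft_force: [0.4, 0.6, -1.0]
opening: 0.602
finger_force: 0.0
```

```bash
python3 - <<'E'
from h import *
s=sensors.observe();print(s["time_s"],s["tool_pos"],np.degrees(s["tool_rot"]),s["qpos"])
a=imaging.capture("scene");b=imaging.capture("top")
A=cv2.resize(a["image"][110:265,285:395,::-1],None,fx=3.8,fy=3.8,interpolation=cv2.INTER_CUBIC)
B=cv2.resize(b["image"][100:230,230:310,::-1],None,fx=4.5,fy=4.5,interpolation=cv2.INTER_CUBIC)
o=np.zeros((600,800,3),np.uint8);o[:A.shape[0],:A.shape[1]]=A;o[:B.shape[0],430:790]=B
o=np.clip(o.astype(float)*1.8,0,255).astype(np.uint8)
cv2.imwrite("pics/z3.png",o)
E
```

```text
9.575 [0.52874504 0.14060504 0.30273081] [1.79989092e+02 4.44809853e-03 8.62376601e+00] [ 1.01809670e-01  9.97594742e-02  1.51481012e+00 -1.94119693e-04
  1.52709133e+00  1.52210137e+00]
```

View pics/z3.png

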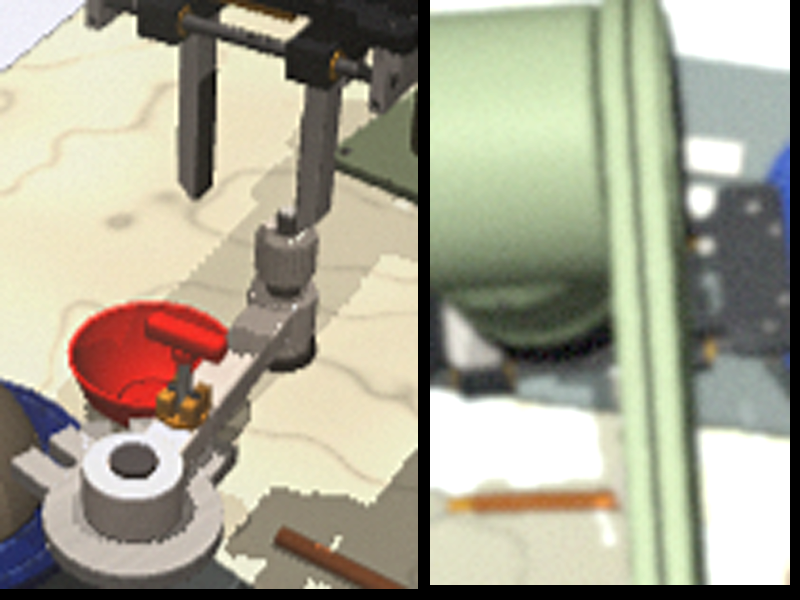

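The plunger stays out with its bar across the arm, at crop (187,335). Next I descend onto the arm's bar and grip gently.

>>> send_rows([
  [0.6,[0.002,0,-0.05],[0,0,0]],
  [0.6,[0,0,-0.04],[0,0,0]],
  [0.6,[0,0,-0.018],[0,0,0]],
  [0.6,[0,0,0],[0,0,0]],
  [0.6,[0,0,0],[0,0,0]],
], grip_force=8)

```text
time_s: 10.3
tool_pos: [0.5324, 0.1409, 0.1963]
tool_rot: [3.141, -0.003, 0.15]
ft_force: [-0.4, -0.4, -0.2]
opening: 0.602
finger_force: 0.0
```

>>> send_rows([
  [0.2,[0,0,0],[0,0,0]],
  [0.2,[0,0,0],[0,0,0]],
  [0.2,[0,0,0],[0,0,0]],
  [0.2,[0,0,0],[0,0,0]],
  [0.2,[0,0,0],[0,0,0]],
])

```text
time_s: 10.92
tool_pos: [0.5312, 0.1407, 0.1949]
tool_rot: [3.141, -0.001, 0.15]
ft_force: [-0.9, 0.1, 2.7]
opening: 0.279
finger_force: 8.0
```

```bash
python3 - <<'E'
from h import *
s=sensors.observe();print(s["time_s"],s["tool_pos"],np.degrees(s["tool_rot"]),s["opening"],s["ft_force"])
p=s["tool_pos"][:2]
for piv in((0.645,0.1583),):
    d=p-np.array(piv); th=np.arctan2(d[1],d[0]); print("r",np.hypot(*d),np.degrees(th))
    r=np.hypot(*d); last=d
    for k in range(1,16):
        a=th+np.radians(5*k); n=r*np.array([np.cos(a),np.sin(a)]); print(k,(n-last).round(4)); last=n
E
```

```text
10.925 [0.53121944 0.14069917 0.19489493] [ 1.79984382e+02 -3.53079909e-02  8.57519133e+00] 0.27901403585884677 [-0.88688262  0.12430634  2.66341565]
r 0.11513385936077283 -171.20655395159466
1 [ 0.002  -0.0098]
2 [ 0.0028 -0.0096]
3 [ 0.0036 -0.0094]
4 [ 0.0044 -0.009 ]
5 [ 0.0052 -0.0086]
6 [ 0.0059 -0.0081]
7 [ 0.0066 -0.0075]
8 [ 0.0073 -0.0069]
9 [ 0.0078 -0.0063]
10 [ 0.0084 -0.0056]
11 [ 0.0088 -0.0048]
12 [ 0.0092 -0.004 ]
13 [ 0.0095 -0.0032]
14 [ 0.0098 -0.0024]
15 [ 0.0099 -0.0015]
```

>>> send_rows([
  [0.2,[0.002,-0.0098,0],[0,0,5]],
  [0.2,[0.0028,-0.0096,0],[0,0,5]],
  [0.2,[0.0036,-0.0094,0],[0,0,5]],
  [0.2,[0.0044,-0.009,0],[0,0,5]],
  [0.2,[0.0052,-0.0086,0],[0,0,5]],
])

```text
time_s: 11.55
tool_pos: [0.5495, 0.0946, 0.1949]
tool_rot: [-3.141, -0.002, 0.588]
ft_force: [0.5, -0.2, 2.1]
opening: 0.276
finger_force: 8.0
```

>>> send_rows([
  [0.2,[0.0059,-0.0081,0],[0,0,5]],
  [0.2,[0.0066,-0.0075,0],[0,0,5]],
  [0.2,[0.0073,-0.0069,0],[0,0,5]],
  [0.2,[0.0078,-0.0063,0],[0,0,5]],
  [0.2,[0.0084,-0.0056,0],[0,0,5]],
])

```text
time_s: 12.18
tool_pos: [0.5856, 0.0596, 0.1949]
tool_rot: [3.141, -0.001, 1.024]
ft_force: [0.1, -0.5, 2.2]
opening: 0.277
finger_force: 8.0
```

>>> send_rows([
  [0.2,[0.0088,-0.0048,0],[0,0,5]],
  [0.2,[0.0092,-0.004,0],[0,0,5]],
  [0.2,[0.0095,-0.0032,0],[0,0,5]],
  [0.2,[0.0098,-0.0024,0],[0,0,5]],
  [0.2,[0.0099,-0.0015,0],[0,0,5]],
])

```text
time_s: 12.8
tool_pos: [0.6331, 0.0431, 0.1949]
tool_rot: [3.14, 0.001, 1.46]
ft_force: [-0.3, -1.6, 3.1]
opening: 0.271
finger_force: 8.1
```

>>> send_rows([
  [0.2,[0,0,0],[0,0,0]],
  [0.2,[0,0,0],[0,0,0]],
  [0.2,[0,0,0],[0,0,0]],
  [0.2,[0,0,0],[0,0,0]],
  [0.2,[0,0,0],[0,0,0]],
])

```text
time_s: 13.42
tool_pos: [0.6327, 0.0432, 0.1949]
tool_rot: [3.139, 0.001, 1.457]
ft_force: [2.7, -4.9, 2.5]
opening: 0.274
finger_force: 8.1
```

```bash
python3 - <<'E'
from h import *
s=sensors.observe();print(s["time_s"],s["tool_pos"],np.degrees(s["tool_rot"]),s["opening"],s["ft_force"],s["moment"])
a=imaging.capture("scene")
save(a,"sw.png",(200,110,420,275),3.5)
E
```

```text
13.425 [0.63265627 0.04317326 0.19485778] [1.79872982e+02 8.37614638e-02 8.34894064e+01] 0.2741483692489913 [ 2.67327971 -4.89384182  2.47942467] [-0.95265263 -0.433813   -0.22967869]
```

View pics/sw.png

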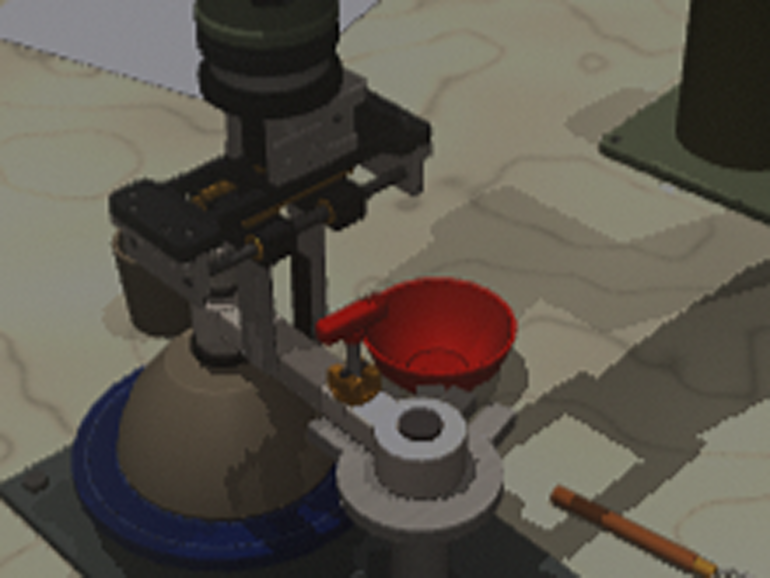

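The arm is now over the bowl, with the pad above the foot at crop (222,345). The plunger is still out, with its bar across at (350,318).

>>> send_rows([
  [0.5,[0,0,0],[0,0,0]],
  [0.6,[0,0,0],[0,0,0]],
  [0.6,[0,0,0.035],[0,0,0]],
  [0.6,[0,0,0.035],[0,0,0]],
  [0.6,[0,0,0.035],[0,0,-10]],
], grip_force=30)

```text
time_s: 14.1
tool_pos: [0.6313, 0.045, 0.2996]
tool_rot: [-3.139, -0.0, 1.28]
ft_force: [0.2, -0.5, 0.8]
opening: 0.597
finger_force: 0.0
```

>>> send_rows([
  [0.5,[0.0012,0.012,0],[0,0,-10]],
  [0.4,[0.0012,0.012,0],[0,0,-10]],
  [0.4,[0.0012,0.012,0],[0,0,-10]],
  [0.4,[0.0012,0.012,0],[0,0,-10]],
  [0.4,[0.0012,0.012,0],[0,0,-10]],
])

```text
time_s: 14.72
tool_pos: [0.6373, 0.1053, 0.2985]
tool_rot: [-3.14, 0.002, 0.406]
ft_force: [-0.8, 0.6, -0.2]
opening: 0.401
finger_force: 0.0
```

>>> send_rows([
  [0.4,[0,0,0],[0,0,-10]],
  [0.4,[0,0,0],[0,0,-10]],
  [0.4,[0,0,0],[0,0,-10]],
  [0.4,[0,0,0],[0,0,0]],
  [0.4,[0,0,0],[0,0,0]],
])

```text
time_s: 15.35
tool_pos: [0.6378, 0.1045, 0.2989]
tool_rot: [-3.141, 0.001, -0.109]
ft_force: [0.3, -0.6, -0.2]
opening: 0.397
finger_force: 0.0
```

```bash
python3 - <<'E'
from h import *
s=sensors.observe();print(s["time_s"],s["tool_pos"],np.degrees(s["tool_rot"]),s["opening"],s["qpos"])
a=imaging.capture("scene")
save(a,"th.png",(240,110,400,275),3.5)
E
```

```text
15.35 [0.63779004 0.10445939 0.2989265 ] [-1.79985712e+02  6.38687546e-02 -6.26625143e+00] 0.3972326309092151 [2.83683119e-02 3.17879642e-01 1.26302121e+00 4.00084400e-04
 1.56176173e+00 1.70852767e+00]
```

View pics/th.png

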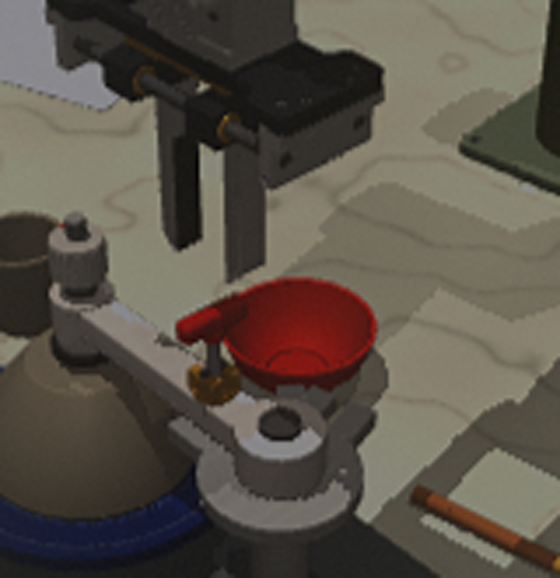

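The fingers are above the bar (crop 215,318), ready to straddle it.

>>> send_rows([
  [0.4,[0.001,-0.0005,-0.03],[0,0,0]],
  [0.4,[0,0,-0.0275],[0,0,0]],
  [0.4,[0,0,0],[0,0,0]],
  [0.05,[0,0,0],[0,0,0]],
  [0.05,[0,0,0],[0,0,0]],
])

```text
time_s: 16.02
tool_pos: [0.6402, 0.1037, 0.2439]
tool_rot: [-3.141, -0.003, -0.112]
ft_force: [-0.7, 0.3, 1.8]
opening: 0.222
finger_force: 0.0
```

>>> send_rows([
  [0.05,[0,0,0],[0,0,0]],
  [0.05,[0,0,0],[0,0,0]],
  [0.05,[0,0,0],[0,0,0]],
  [0.05,[0,0,0.002],[0,0,0]],
  [0.05,[0,0,0.002],[0,0,0]],
])

```text
time_s: 16.65
tool_pos: [0.639, 0.1046, 0.2439]
tool_rot: [-3.14, 0.001, -0.112]
ft_force: [3.3, 5.9, -6.9]
opening: 0.125
finger_force: 29.9
```

>>> send_rows([
  [0.05,[0,0,0.002],[0,0,0]],
  [0.05,[0,0,0],[0,0,0]],
  [0.05,[0,0,0],[0,0,0]],
  [0.05,[0,0,0],[0,0,0]],
  [0.05,[0,0,0],[0,0,0]],
])

```text
time_s: 17.27
tool_pos: [0.638, 0.1048, 0.2439]
tool_rot: [-3.14, 0.005, -0.112]
ft_force: [2.6, 6.2, -7.1]
opening: 0.127
finger_force: 29.9
```

>>> send_rows([
  [0.05,[0,0,0.0015],[0,0,0]],
  [0.05,[0,0,0.0015],[0,0,0]],
  [0.05,[0,0,0.001],[0,0,0]],
  [0.05,[0,0,0],[0,0,0]],
  [0.05,[0,0,0],[0,0,0]],
])

```text
time_s: 17.9
tool_pos: [0.6374, 0.1048, 0.2463]
tool_rot: [-3.14, 0.007, -0.112]
ft_force: [2.8, 5.8, -11.4]
opening: 0.126
finger_force: 29.9
```

>>> send_rows([
  [0.05,[0,0,0.001],[0,0,0]],
  [0.05,[0,0,0],[0,0,10]],
  [0.05,[0,0,0],[0,0,10]],
  [0.05,[0,0,0],[0,0,10]],
  [0.05,[0,0,0],[0,0,10]],
])

```text
time_s: 18.52
tool_pos: [0.6374, 0.1046, 0.2471]
tool_rot: [-3.136, 0.005, 0.592]
ft_force: [3.3, 5.1, -11.5]
opening: 0.126
finger_force: 29.9
```

>>> send_rows([
  [0.05,[0,0,0],[0,0,10]],
  [0.05,[0,0,0],[0,0,10]],
  [0.05,[0,0,0],[0,0,10]],
  [0.05,[0,0,0],[0,0,10]],
  [0.05,[0,0,0],[0,0,10]],
])

```text
time_s: 19.15
tool_pos: [0.6374, 0.1045, 0.2472]
tool_rot: [-3.134, -0.001, 1.465]
ft_force: [2.9, 5.9, -12.6]
opening: 0.123
finger_force: 29.9
```

>>> send_rows([
  [0.05,[0,0,0],[0,0,0]],
  [0.05,[0,0,-0.003],[0,0,0]],
  [0.05,[0,0,-0.003],[0,0,0]],
  [0.05,[0,0,-0.003],[0,0,0]],
  [0.05,[0,0,0],[0,0,0]],
])

```text
time_s: 19.77
tool_pos: [0.6375, 0.1046, 0.2412]
tool_rot: [-3.136, -0.001, 1.459]
ft_force: [-0.9, 4.4, -2.8]
opening: 0.124
finger_force: 29.9
```

>>> send_rows([
  [0.05,[0,0,-0.003],[0,0,0]],
  [0.05,[0,0,-0.003],[0,0,0]],
  [0.05,[0,0,-0.003],[0,0,0]],
  [0.05,[0,0,0],[0,0,0]],
  [0.05,[0,0,0],[0,0,0]],
])

```text
time_s: 20.4
tool_pos: [0.6398, 0.1042, 0.2341]
tool_rot: [3.141, -0.001, 1.459]
ft_force: [3.2, 4.3, -1.3]
opening: 0.125
finger_force: 29.9
```

>>> send_rows([
  [0.4,[0,0,0],[0,0,0]],
  [0.4,[0,0,0],[0,0,0]],
  [0.4,[0,0,0.03],[0,0,0]],
  [0.4,[0,0,0.035],[0,0,0]],
  [0.55,[0,0,0],[0,0,0]],
])

```text
time_s: 21.02
tool_pos: [0.6409, 0.1029, 0.3038]
tool_rot: [3.135, 0.0, 1.458]
ft_force: [0.1, 0.3, -1.0]
opening: 0.477
finger_force: 0.0
```

```bash
python3 - <<'E'
from h import *
s=sensors.observe();print(s["time_s"],s["tool_pos"],np.degrees(s["tool_rot"]),s["opening"],s["qpos"])
a=imaging.capture("scene")
o=cv2.convertScaleAbs(cv2.resize(a["image"][140:265,240:370,::-1],None,fx=4.5,fy=4.5,interpolation=cv2.INTER_CUBIC),alpha=1.6)
cv2.imwrite("pics/dn.png",o)
for z in(.226,.234,.236): print(z,proj(a,(0.639,0.1037,z)))
E
```

```text
21.025 [0.64092965 0.10289556 0.30378046] [1.79594492e+02 9.37473736e-03 8.35380560e+01] 0.47650239476119 [ 2.65614967e-02  3.16678121e-01  1.25485418e+00 -1.14506544e-03
  1.56307423e+00  1.39347959e-01]
0.226 (np.float64(299.938544302305), np.float64(204.84530213099887))
0.234 (np.float64(299.84693598658635), np.float64(201.61382052380213))
0.236 (np.float64(299.8238776667071), np.float64(200.80043872545792))
```

View pics/dn.png

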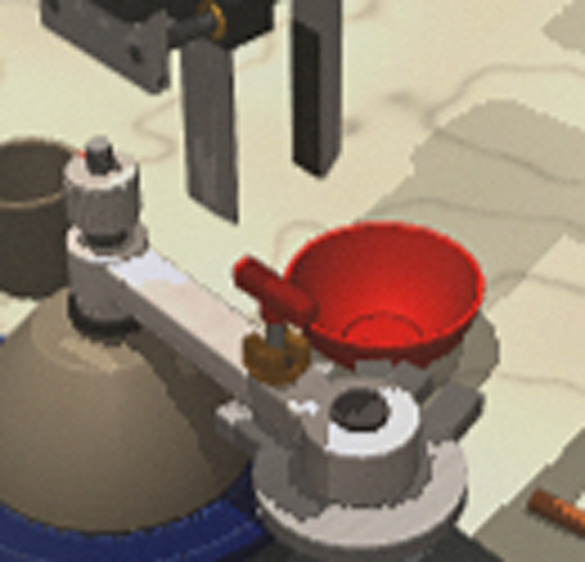

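The bar lies along the arm and sits at its home height: its centre measures (301.3,204.9) against a predicted row of 204.8. The plunger is down, so I'll go to the thimble.

>>> send_rows([
  [0.55,[-0.002,-0.0154,0],[0,0,10]],
  [0.55,[-0.002,-0.0154,0],[0,0,10]],
  [0.55,[-0.002,-0.0154,0],[0,0,10]],
  [0.55,[-0.002,-0.0154,0],[0,0,10]],
  [0.55,[-0.002,-0.0154,0],[0,0,10]],
], grip_force=20)

```text
time_s: 21.7
tool_pos: [0.6279, 0.0258, 0.2972]
tool_rot: [-3.138, -0.003, 2.337]
ft_force: [-0.5, -0.1, -0.8]
opening: 0.551
finger_force: 0.0
```

>>> send_rows([
  [0.55,[-0.002,-0.0154,0],[0,0,10]],
  [0.55,[-0.002,-0.0154,0],[0,0,10]],
  [0.55,[-0.002,-0.0154,0],[0,0,10]],
  [0.55,[0,0,0],[0,0,10]],
  [0.55,[0,0,0],[0,0,0]],
])

```text
time_s: 22.32
tool_pos: [0.6221, -0.02, 0.2976]
tool_rot: [-3.141, -0.004, 3.027]
ft_force: [-0.1, -0.6, 0.5]
opening: 0.547
finger_force: 0.0
```

```bash
python3 - <<'E'
from h import *
s=sensors.observe();print(s["time_s"],s["tool_pos"],np.degrees(s["tool_rot"]),s["opening"],s["qpos"])
a=imaging.capture("scene")
print(at_z(a,261.8,172.9,.2385))
o=cv2.convertScaleAbs(cv2.resize(a["image"][100:240,210:320,::-1],None,fx=4,fy=4,interpolation=cv2.INTER_CUBIC),alpha=1.6)
cv2.imwrite("pics/tb.png",o)
E
```

```text
22.325 [ 0.62211217 -0.02001182  0.29760302] [-179.98685223   -0.22105826  173.41264246] 0.5473559558642872 [-1.70863053e-01  2.68418687e-01  1.32820689e+00 -4.44750472e-04
  1.54880643e+00 -1.62667811e+00]
[ 0.62271795 -0.01748303  0.2385    ]
```

View pics/tb.png

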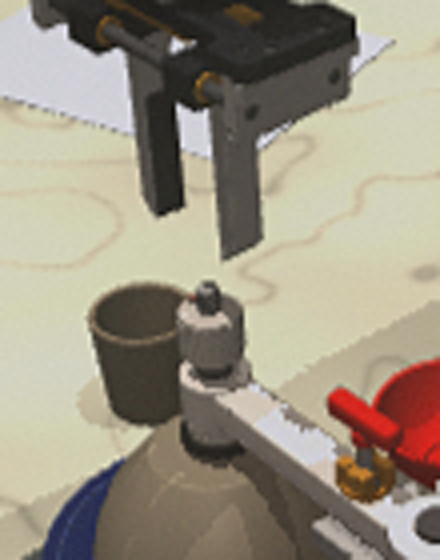

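>>> send_rows([
  [0.55,[0.0017,0.0005,-0.03],[0,0,0]],
  [0.55,[0,0,-0.03],[0,0,0]],
  [0.55,[0,0,-0.018],[0,0,0]],
  [0.55,[0,0,0],[0,0,0]],
  [0.55,[0,0,0],[0,0,0]],
], grip_force=12)

```text
time_s: 23.0
tool_pos: [0.6256, -0.0192, 0.223]
tool_rot: [-3.141, 0.002, 3.029]
ft_force: [0.5, 0.1, 0.7]
opening: 0.554
finger_force: 0.0
```

>>> send_rows([
  [0.25,[0,0,0],[0,0,0]],
  [0.25,[0,0,0],[0,0,0]],
  [0.25,[0,0,0],[0,0,0]],
  [0.25,[0,0,0],[0,0,0]],
  [0.25,[0,0,0],[0,0,0]],
])

```text
time_s: 23.62
tool_pos: [0.6255, -0.0191, 0.2229]
tool_rot: [3.142, 0.002, 3.029]
ft_force: [-0.1, 0.1, 4.2]
opening: 0.358
finger_force: 12.0
```

>>> send_rows([
  [0.25,[0,0,0],[0,0,-8]],
  [0.25,[0,0,0],[0,0,-8]],
  [0.25,[0,0,0],[0,0,-8]],
  [0.25,[0,0,0],[0,0,-8]],
  [0.25,[0,0,0],[0,0,-8]],
])

```text
time_s: 24.25
tool_pos: [0.6252, -0.0202, 0.2229]
tool_rot: [-3.141, 0.002, 2.327]
ft_force: [-1.2, -1.4, 5.1]
opening: 0.358
finger_force: 12.0
```

>>> send_rows([
  [0.25,[0,0,0],[0,0,-8]],
  [0.25,[0,0,0],[0,0,-8]],
  [0.25,[0,0,0],[0,0,-8]],
  [0.25,[0,0,0],[0,0,-8]],
  [0.25,[0,0,0],[0,0,-8]],
])

```text
time_s: 24.88
tool_pos: [0.625, -0.0207, 0.2229]
tool_rot: [3.141, 0.003, 1.628]
ft_force: [-1.3, -3.4, 6.1]
opening: 0.357
finger_force: 12.0
```

```bash
python3 -c "
from h import *
s=sensors.observe();print(s['tool_pos'],np.degrees(s['tool_rot']),s['ft_force'],s['moment'],s['qpos'][5],s['joint_efforts'][5])"
```

```text
[ 0.62500857 -0.02072391  0.22294632] [179.97423017   0.18243926  93.28501759] [-1.32207204 -3.35710719  6.06978117] [-0.54548618  0.3221966   0.04210717] -0.2267247162878099 -0.8826285973191261
```

>>> send_rows([
  [0.25,[0,0,0],[0,0,-8]],
  [0.25,[0,0,0],[0,0,-8]],
  [0.25,[0,0,0],[0,0,-8]],
  [0.25,[0,0,0],[0,0,-8]],
  [0.25,[0,0,0],[0,0,-8]],
])

```text
time_s: 25.5
tool_pos: [0.6247, -0.0204, 0.223]
tool_rot: [3.14, 0.002, 0.93]
ft_force: [-2.5, -1.9, 6.1]
opening: 0.357
finger_force: 12.0
```

```bash
python3 -c "
from h import *
s=sensors.observe();print(s['tool_pos'],np.degrees(s['tool_rot']),s['ft_force'],s['moment'],s['qpos'][5],s['joint_efforts'][5])"
```

```text
[ 0.62471478 -0.02044331  0.22299394] [1.79922962e+02 1.23757429e-01 5.32928317e+01] [-2.54042448 -1.88465166  6.0917517 ] [-0.45322893  0.63277849  0.01995171] 0.4713181250218222 -0.8460312522947788
```

>>> send_rows([
  [0.25,[0,0,0],[0,0,-8]],
  [0.25,[0,0,0],[0,0,-8]],
  [0.25,[0,0,0],[0,0,-8]],
  [0.25,[0,0,0],[0,0,-8]],
  [0.25,[0,0,0],[0,0,-8]],
])

```text
time_s: 26.12
tool_pos: [0.6241, -0.0195, 0.223]
tool_rot: [3.141, 0.002, 0.232]
ft_force: [-3.6, -0.8, 7.2]
opening: 0.358
finger_force: 12.0
```

>>> send_rows([
  [0.25,[0,0,0],[0,0,-8]],
  [0.25,[0,0,0],[0,0,-8]],
  [0.25,[0,0,0],[0,0,-8]],
  [0.25,[0,0,0],[0,0,-8]],
  [0.25,[0,0,0],[0,0,-8]],
])

```text
time_s: 26.75
tool_pos: [0.6243, -0.0183, 0.223]
tool_rot: [-3.141, 0.002, -0.465]
ft_force: [-2.0, 2.0, 7.1]
opening: 0.356
finger_force: 12.0
```

```bash
python3 -c "
from h import *
s=sensors.observe();print(s['tool_pos'],np.degrees(s['tool_rot']),s['ft_force'],s['moment'],s['qpos'][5],s['joint_efforts'][5])"
```

```text
[ 0.62426728 -0.01832176  0.22296952] [-1.79960483e+02  9.17093191e-02 -2.66633340e+01] [-2.01210893  2.04320487  7.09058204] [0.5163427  0.76615689 0.05793938] 1.8675888603115431 -0.8461504429578781
```

>>> send_rows([
  [0.25,[0,0,0],[0,0,-8]],
  [0.25,[0,0,0],[0,0,-8]],
  [0.25,[0,0,0],[0,0,-8]],
  [0.25,[0,0,0],[0,0,0]],
  [0.25,[0,0,0],[0,0,0]],
])

```text
time_s: 27.38
tool_pos: [0.6247, -0.0178, 0.223]
tool_rot: [-3.14, 0.002, -0.88]
ft_force: [-2.6, 3.7, 6.7]
opening: 0.363
finger_force: 12.0
```

>>> send_rows([
  [0.5,[0,0,0],[0,0,0]],
  [0.55,[0,0,0],[0,0,0]],
  [0.55,[0,0,0.03],[0,0,0]],
  [0.55,[0,0,0.04],[0,0,0]],
  [0.55,[0,0,0.05],[0,0,0]],
])

```text
time_s: 28.0
tool_pos: [0.624, -0.0193, 0.3408]
tool_rot: [3.139, 0.003, -0.881]
ft_force: [-0.3, -0.1, 0.3]
opening: 0.551
finger_force: 0.0
```

>>> send_rows([
  [0.55,[-0.04,0.04,0],[0,0,0]],
  [0.55,[-0.04,0.04,0],[0,0,0]],
  [0.55,[-0.04,0.04,0],[0,0,0]],
  [0.55,[-0.04,0.04,0],[0,0,0]],
  [0.55,[-0.04,0.04,0],[0,0,0]],
])

```text
time_s: 28.62
tool_pos: [0.4234, 0.1816, 0.3413]
tool_rot: [3.141, 0.0, -0.881]
ft_force: [-0.1, 0.3, 0.2]
opening: 0.55
finger_force: 0.0
```

```bash
python3 - <<'E'
from h import *
s=sensors.observe();print(s["time_s"],s["tool_pos"],s["ft_force"])
a=imaging.capture("scene");b=imaging.capture("top")
A=cv2.resize(a["image"][150:265,230:330,::-1],None,fx=4.5,fy=4.5,interpolation=cv2.INTER_CUBIC)
B=cv2.resize(b["image"][110:210,300:380,::-1],None,fx=4.3,fy=4.3,interpolation=cv2.INTER_CUBIC)
o=np.zeros((600,800,3),np.uint8);o[:A.shape[0],:A.shape[1]]=A;o[:B.shape[0],455:455+B.shape[1]]=B
cv2.imwrite("pics/fin.png",cv2.convertScaleAbs(o,alpha=1.6))
E
```

```text
28.625 [0.42335227 0.18164947 0.34127407] [-0.07746693  0.26569479  0.18801764]
```

View pics/fin.png

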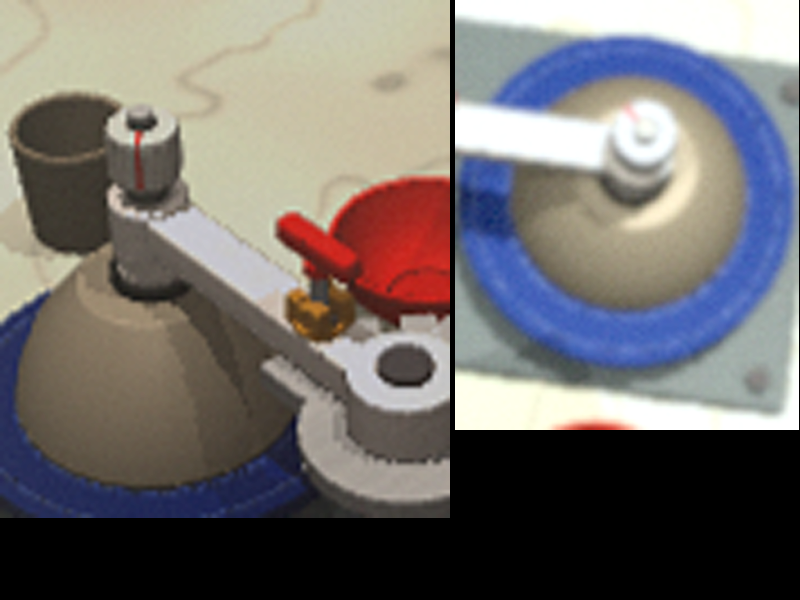

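The red thimble mark has turned about 224° clockwise, as commanded, and points up-left at (630,113). The spindle top has sunk and the pad is on the foot. The handle is home along the arm and the gripper is clear.

```bash
python3 -c "
from h import *
print(arm.hand_in())"
```

```text
the job is handed in; nothing more can be done
None
```

The job is handed in: the arm is locked at its last station with the plunger home, and the pad is on the bowl with the thimble slipped about 115° (estimated from a 224° turn). The gripper touches nothing; `hand_in()` gave no verdict.

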